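# Dose a double from the bean silo

## Robot

A 6-joint arm with a two-finger parallel gripper is mounted at the origin on a cart in front of the work surface, level with it; the furniture and walls round the work are solid. World frame = base frame: x ahead of the robot, y to its left, z up, the work surface at z = 0. Lengths are in m, angles in rad, forces in N, time in s.
With the tool pointing down it reaches from about 0.375 to 0.9 m from the base axis. Payload 3.1 kg.
Tool frame: the origin (TCP) lies on the front face of the gripper's body, between the roots of the fingers; the fingertips stand 73 mm ahead of it and the grasp point (between the pads) lies 54 mm ahead of it (manip.tips_ahead is the distance from the TCP to the fingertips, in m); z points along the fingers, y is the line along which they close (so a half turn about z gives the same grasp; the last joint's range is limited). The gripper opens to 85 mm and grips with 20 to 120 N. Pads are 22 mm wide; open, the fingers measure 114 mm over their backs; the gripper's body (76 mm by 85 mm) begins 54 mm behind the grasp point. The pads swing forward as they close: fully open they stand 13 mm farther back than shut.
Start: joints at [-1.343, 0.527, 1.433, -0, 1.181, -0.178], TCP at [0.247, -0.574, 0.304] pointing down, gripper open.
Joint ranges: [-3.08, 3.08], [-0.75, 2.2], [0.22, 2.44], [-1.43, 4.57], [0, 2.65], [-2.85, 2.85]. Speed limits (rad/s): [2.79, 2.79, 3.14, 3.14, 3.14, 3.14].

## Interface

Orientations are given as a unit quaternion [x, y, z, w].
In Python, from station import sense, eyes, workorder, manip gives the robot as it stands.
- The arm moves only by the shell command python3 -m inch 'ROWS' [OPENING] [FORCE]. ROWS is JSON, a list of rows, each an object of numbers: "dx", "dy", "dz": the shift along the tool's x, y, z in cm; "wx", "wy", "wz": the turn, a rotation vector about the tool's x, y, z in degrees. In form: [{"dx": .., "dy": .., "dz": .., "wx": .., "wy": .., "wz": ..}, ...]. A call has 1 to 10 rows; each row shifts and turns the commanded pose from where the row before left it, along the tool's axes as they then stand; what a row does not reach is not made up. A row lasts 1/8 s, in which the tool goes at most 62.5 mm and 10.7 degrees, less where a joint would pass 70% of its speed; a pose out of reach is approached as far as the arm can. A call with a gripper value outside its range is refused whole. OPENING is the opening, from 0 (shut) to 1 (fully open), set as the call begins (- or left out, the last holds). The fingers move at their own pace and stop on an object; FORCE is the grip in N (left out, the last holds). Time passes only in rows, so rows that do not move let the fingers close. It gives the time, the measured TCP pose, the force, the opening and the grip force at its end, in the units of the state.
- sense(): the state, without advancing time (a new reading comes with each control period).
- eyes.snapshot(name): name is "scene" or "top"; returns the picture (420x560x3 uint8, red, green, blue); there is no depth.
- eyes.camera_params(name): a dict with "fx", "fy", "cx", "cy" (pixels), "rvec" (rotation vector, rad) and "tvec" (3), from world to camera coordinates, as OpenCV has them. Camera axes: x right, y down, z forward; pixel columns grow to the right and rows downward; lengths in m; the calibration is good to about 2 mm. A picture is of the moment at which its call begins. camera_params takes no time and is no camera call.
- workorder.sign_off(): hands the job in; it is judged then, once.
The state is a dict: "t": time; "q": joint angles; "qd": joint speeds; "tau": joint torques, N m; "tcp_pos": TCP position; "tool_rot": TCP orientation; "force": force on the tool from outside, world axes, zero at the start; "ft_torque": the same for the moment, N m; "finger_gap": opening from 0.0 (shut) to 1.0 (fully open); "gripper_force": force on a finger pad.
Only numpy, scipy, OpenCV 4.12 (cv2) and the standard library are available. Lean on these libraries where they do the work, as an engineer would, in place of code of your own. Each camera call takes 0.05 s, during which the arm holds its last target. There are 200 camera calls.

## Task

One of the two bean silos has the small steel pitcher under its spout and has just been refilled, so its lid stands up out of its seal. First press that lid fully home, then pull the same silo's spring-loaded portion slide straight out by its black knob until the flag on it stands over the second, outer line (double dose), and finish holding it there, because it snaps shut when let go. Leave the pitcher, the other silo and the things around as they are.

Things in the scene. Friction and masses are not known exactly. Their poses are not given: they have to be found in the camera images.
- silo_a: the silo to use (the pitcher is under it): counter-top bean silo: black steel foot 150 x 116 mm and back post, round steel hopper 107 mm across whose rim is 276 mm up, aluminium gate housing below it, spout (36 mm wide, mouth 97 mm up) straight below the hopper's axis. Origin on the worktop below the hopper's axis; x points to the back, so the front, where the slide comes out, looks along -x; z up. Fixed; it may stand on the left or on the right
- silo_b: the other silo, of the same make, its lid home; leave it alone. Fixed; axes as the first
- silo_a_lid (a joint): how far the push-on lid of the silo with the pitcher under it stands up out of its seat, in m: 0 home (flange on the hopper's rim), up to 0.018. It slides straight up and down, tight on its seal: about 5 N pushes it down, and it stays where it is left
- silo_a_knob (a point): centre of the flat top of the round black knob (38 mm across, 17 mm high) on the lid of the silo with the pitcher under it; 304 mm above the worktop when the lid is home. z up
- silo_a_slide (a joint): how far the portion slide of the silo with the pitcher under it is pulled out of the housing, straight to the front (-x of the silo), in m: 0 shut, stop at 0.060. A spring pulls it back: about 5 N at the start, 13 N at the second line, 16 N at the stop; let go, it snaps shut. Two black lines cross the fixed guide plate under the slide; the slide's thin upright flag stands over the first (single dose) at 0.020 and over the second, outer one (double dose) at 0.040
- silo_a_grip (a point): middle of the waist of the black pull knob on the front end of the portion slide of the silo with the pitcher under it. The waist is round, 17 mm across and 24 mm long, level along the slide's x, with a 33 mm head at its front end that stops fingers slipping off; 128 mm in front of the hopper's axis and 124 mm up when shut; the hopper begins 75 mm behind it. Axes as the silo's
- silo_b_lid (a joint): how far the push-on lid of the other silo stands up out of its seat, in m: 0 home (flange on the hopper's rim), up to 0.018. It slides straight up and down, tight on its seal: about 5 N pushes it down, and it stays where it is left
- silo_b_slide (a joint): how far the portion slide of the other silo is pulled out of the housing, straight to the front (-x of the silo), in m: 0 shut, stop at 0.060. A spring pulls it back: about 5 N at the start, 13 N at the second line, 16 N at the stop; let go, it snaps shut. Two black lines cross the fixed guide plate under the slide; the slide's thin upright flag stands over the first (single dose) at 0.020 and over the second, outer one (double dose) at 0.040
- silo_b_grip (a point): middle of the waist of the black pull knob on the front end of the portion slide of the other silo. The waist is round, 17 mm across and 24 mm long, level along the slide's x, with a 33 mm head at its front end that stops fingers slipping off; 128 mm in front of the hopper's axis and 124 mm up when shut; the hopper begins 75 mm behind it. Axes as the silo's
- pitcher: small polished steel pitcher, 73 mm wide, 76 mm high, ear handle towards its -y, standing loose on the silo's foot (8 mm up) under the spout. Origin: underside
- scoop: steel bean scoop 135 mm long, 31 mm high, loose on the worktop in front, to be left alone
- tamper: tamper with wooden knob, 58 mm wide, 91 mm high, loose on the worktop to the left, to be left alone
- leveller: round black coffee distribution tool, 59 mm wide, 36 mm high, loose, to the left, to be left alone
- timer: white kitchen timer 50 x 66 x 68 mm, loose, to the right of the silos, to be left alone
Not all that is in view belongs to the job. Leave any turquoise look-alike of the pitcher alone.

How it is judged:
On the way, in this order (a step that is already met when the one before it is completed fails the run):
1. the lid of the silo with the pitcher is pressed fully home, its slide still shut (value of joint silo_a_lid below 0.002 m and value of joint silo_a_slide below 0.01 m), for 0.2 s.
2. its slide is pulled out to the second line and kept there (value of joint silo_a_slide between 0.035 and 0.045 m and value of joint silo_a_lid below 0.002 m), for 0.5 s.
At the end, for the whole second after the job is handed in: the robot's fingers still hold the slide at the second line (0.040 m, give or take 5 mm) with at least 4 N, at rest; the lid is home (within 2 mm); the pitcher stands upright under the spout where it was (within 15 mm); the other silo's slide and lid are shut (all of step 2 and velocity of joint silo_a_slide between -0.01 and 0.01 m/s and contact force between the fingers and silo_a_slide above 4 N and distance of pitcher from where it was at the start of the episode below 0.015 m and angle between pitcher's own z axis and vertical below 0.15 rad and value of joint silo_b_slide below 0.005 m and value of joint silo_b_lid below 0.003 m); the arm keeps its last pose, push and grip.
It fails at once if the slide is pulled before the lid is home (value of joint silo_a_lid above 0.003 m and value of joint silo_a_slide above 0.012 m).
It fails at once if the other silo's slide is pulled or its lid lifted (value of joint silo_b_slide above 0.012 m or value of joint silo_b_lid above 0.006 m).
It fails at once if the pitcher is pushed away or tipped (distance of pitcher from where it was at the start of the episode above 0.02 m or angle between pitcher's own z axis and vertical above 0.3 rad).
It fails at once if a thing standing around is knocked away (distance of any of scoop, tamper, leveller, timer from where it was at the start of the episode above 0.03 m).
It also fails if it takes over 40 s, if anything falls off the work surface, if the arm or the gripper's body presses on something with over 40 N, if the wrist force passes 120 N, or if a joint passes its speed limit or range.

## Working session

There is one attempt and no reset: what is moved stays moved. The work goes in short steps, Python scripts to look and compute and a shell command to move; the robot and the scene stay as the last step left them, time stands still between calls to the robot, and variables do not carry over. Pictures are saved under pics/ and viewed, at most 10 in all, crops included, and the job is handed in when it is done.

```bash
mkdir -p pics; python3 - <<'E'
from station import sense, eyes, manip
import cv2
for n in("scene","top"):
    cv2.imwrite(f"pics/{n}0.png",eyes.snapshot(n)[:,:,::-1]); print(eyes.camera_params(n))
s=sense(); print(s['tcp_pos'],s['tool_rot'],s['t'],manip.tips_ahead)
E
```

```text
{'fx': 521.7358595431099, 'fy': 521.7358595431099, 'cx': 283.4041360320856, 'cy': 209.00231804979674, 'rvec': array([ 1.09570552, -1.94325257,  1.26920826]), 'tvec': array([0.26597565, 0.32337661, 1.20385891])}
{'fx': 391.521919607233, 'fy': 391.521919607233, 'cx': 274.20704223637586, 'cy': 210.75382133206134, 'rvec': array([ 2.17631572, -2.12703981,  0.17803567]), 'tvec': array([1.51974632e-04, 5.26009807e-01, 1.40141806e+00])}
[ 0.24721491 -0.57347458  0.30303391] [ 9.79380789e-01  2.02020584e-01 -3.17723711e-05 -9.76368239e-04] 0.1 0.0726
```

View pics/scene0.png

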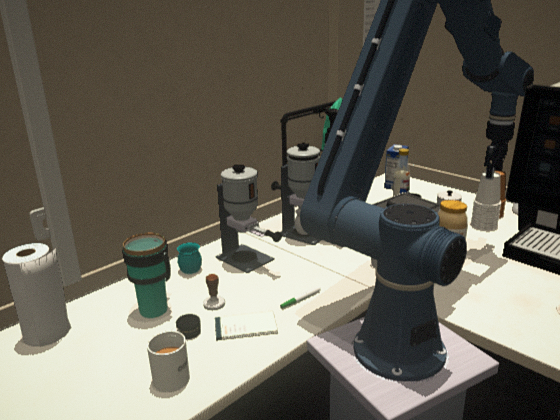

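View pics/top0.png

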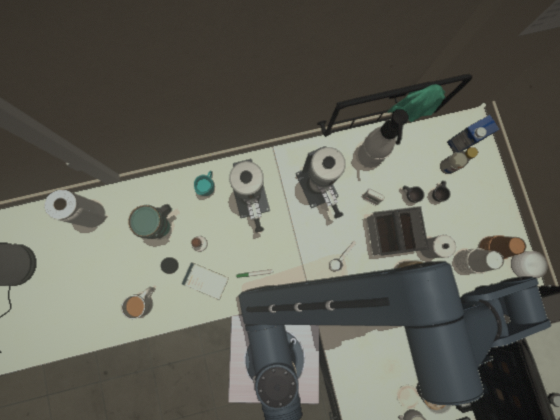

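Candidates: left silo (scene 239,200; top 246,180) and right silo (scene 303,185; top 326,165). The turquoise look-alike is at scene (189,257). I'll check both silos in a close crop.

```bash
python3 - <<'E'
import cv2,numpy as np
s=cv2.imread("pics/scene0.png");t=cv2.imread("pics/top0.png")
a=cv2.resize(s[125:275,205:345],None,fx=4,fy=4,interpolation=cv2.INTER_CUBIC)[:600,:]
b=cv2.resize(t[130:250,215:375],None,fx=3,fy=3,interpolation=cv2.INTER_CUBIC)
cv2.imwrite("pics/c1.png",a);cv2.imwrite("pics/c2.png",cv2.resize(t[130:250,215:375],None,fx=5,fy=5,interpolation=cv2.INTER_CUBIC))
E
```

```text
(no output)
```

View pics/c1.png

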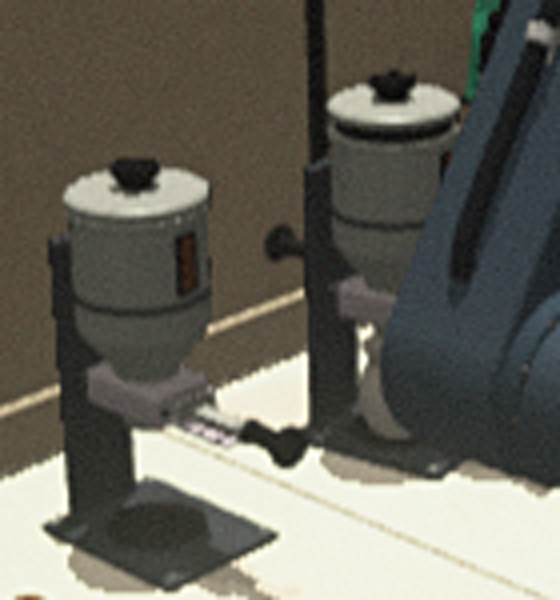

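View pics/c2.png

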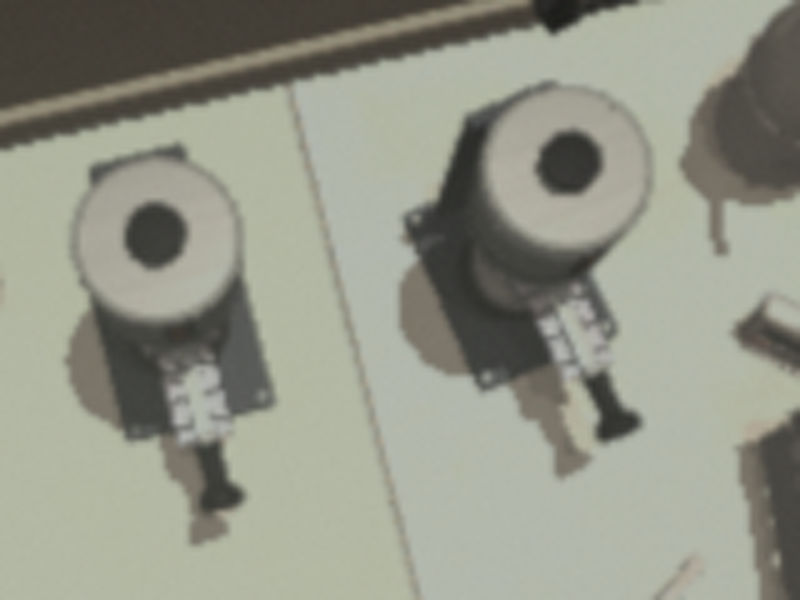

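The right silo has the pitcher under it (c1 ~380,400) and a raised lid with a dark gap under its flange, so it is silo_a. The left silo has neither. In the top picture its lid knob is at (329,162.4) and its pull-knob waist at (336.6,209.6).

```bash
cat > h.py <<'E'
import cv2,numpy as np
from station import sense, eyes
def cam(n):
    p=eyes.camera_params(n);K=np.array([[p['fx'],0,p['cx']],[0,p['fy'],p['cy']],[0,0,1]])
    R=cv2.Rodrigues(p['rvec'])[0];return K,R,p['tvec']
def atz(n,uv,z):
    K,R,t=cam(n);d=R.T@np.linalg.inv(K)@[*uv,1];c=-R.T@t;return c+d*(z-c[2])/d[2]
def proj(n,X):
    K,R,t=cam(n);x=K@(R@np.array(X)+t);return x[:2]/x[2]
def tri(a,b):
    P=[np.c_[K@R,K@t] for K,R,t in(cam("top"),cam("scene"))]
    X=cv2.triangulatePoints(*P,np.array(a,float),np.array(b,float));return (X[:3]/X[3]).ravel()
E
python3 - <<'E'
from h import *
k=tri((329,162.4),(303.2,143.8));print("knob",k)
z=.317
K=atz("top",(329,162.4),z);G=atz("top",(336.6,209.6),.124);H=atz("top",(339,215.6),.124)
print(K,G,H,np.hypot(*(K-G)[:2]),np.degrees(np.arctan2(*(K-G)[1::-1])))
C=atz("scene",(303.2,143.8),z);print(C)
# left silo for cross-check
K2=atz("top",(215+155/5,130+235/5),.304);G2=atz("top",(215+213/5,130+465/5),.124);print(K2,G2,np.hypot(*(K2-G2)[:2]),np.degrees(np.arctan2(*(K2-G2)[1::-1])))
for p in [(484,381),(615,330),(408,216)]: print("foot",atz("top",(215+p[0]/5,130+p[1]/5),.008))
E
```

```text
knob [ 0.63658745 -0.1454998   0.31691719]
[ 0.63610916 -0.14617815  0.317     ] [ 0.52245069 -0.20302265  0.124     ] [ 0.50162151 -0.21131619  0.124     ] 0.1270808597801171 26.571210048122794
[ 0.63662354 -0.14497201  0.317     ]
[0.58748184 0.10385902 0.304     ] [0.46915737 0.06969376 0.124     ] 0.12315821082949137 16.10565803384142
foot [ 0.55133799 -0.12970919  0.008     ]
foot [ 0.59295966 -0.22894472  0.008     ]
foot [ 0.67755601 -0.07063998  0.008     ]
```

Silo_a: knob at (0.636,-0.146,0.317), so the lid stands about 13 mm up, which fits. The yaw is about 25° and the grip-to-axis distance 127 mm, against 128 expected. The tool's x already points at 23.3°. I'll rise first, then cross over.

```bash
python3 -m inch '[{"dz":-5},{"dz":-5},{"dz":-5},{"dz":-3},{"dx":4.5,"dy":-2,"wz":-1.7},{"dx":4.5,"dy":-2},{"dx":4.5,"dy":-2},{"dx":4.5,"dy":-2},{"dx":4.5,"dy":-2},{"dx":4.5,"dy":-2}]' 0 40
cat > d.py <<'E'
import sys
from h import *
from scipy.spatial.transform import Rotation as Ro
s=sense();R=Ro.from_quat(s['tool_rot']).as_matrix()
X=np.array(eval(sys.argv[1]));print("delta cm in tool",np.round(R.T@(X-s['tcp_pos'])*100,2),"tcp",s['tcp_pos'].round(4) if hasattr(s['tcp_pos'],'round') else s['tcp_pos'],"yaw",np.degrees(np.arctan2(R[1,0],R[0,0])),"z",R[:,2].round(3),"F",np.round(s['force'],1),s['finger_gap'],s['gripper_force'],s['t'])
E
python3 d.py '[.6363,-.1458,.42]'
```

```text
delta cm in tool [ 52.66 -23.9  -11.63] tcp [ 0.2472 -0.5735  0.303 ] yaw 23.310277433938996 z [-0.     0.002 -1.   ] F [ 0.4 -0.1  0.1] 1.0011577693956448 0.0 0.1invalid input at $[0]: expected keys dx, dy, dz, wx, wy, wz
```

All keys are required.

```bash
python3 -m inch '[{"dx":0,"dy":0,"dz":-5,"wx":0,"wy":0,"wz":0},{"dx":0,"dy":0,"dz":-5,"wx":0,"wy":0,"wz":0},{"dx":0,"dy":0,"dz":-5,"wx":0,"wy":0,"wz":0},{"dx":0,"dy":0,"dz":-3,"wx":0,"wy":0,"wz":0},{"dx":4.5,"dy":-2,"dz":0,"wx":0,"wy":0,"wz":-1.7},{"dx":4.5,"dy":-2,"dz":0,"wx":0,"wy":0,"wz":0},{"dx":4.5,"dy":-2,"dz":0,"wx":0,"wy":0,"wz":0},{"dx":4.5,"dy":-2,"dz":0,"wx":0,"wy":0,"wz":0},{"dx":4.5,"dy":-2,"dz":0,"wx":0,"wy":0,"wz":0},{"dx":4.5,"dy":-2,"dz":0,"wx":0,"wy":0,"wz":0}]' 0 40
python3 d.py '[.6363,-.1458,.42]'
```

```text
t: 1.35
tcp_pos: [0.4431, -0.3506, 0.4835]
tool_rot: [0.976, 0.216, -0.0, -0.0]
force: [-0.4, -0.6, 0.0]
finger_gap: -0.001
gripper_force: 0.0
delta cm in tool [ 26.16 -10.39   6.35] tcp [ 0.4431 -0.3506  0.4835] yaw 24.999201261105394 z [-0.001  0.001 -1.   ] F [-0.4 -0.6  0. ] -0.0007540799821906121 0.0 1.35
```

```bash
python3 -m inch '[{"dx":4.4,"dy":-1.8,"dz":0,"wx":0,"wy":0,"wz":0},{"dx":4.4,"dy":-1.8,"dz":0,"wx":0,"wy":0,"wz":0},{"dx":4.4,"dy":-1.7,"dz":0,"wx":0,"wy":0,"wz":0},{"dx":4.4,"dy":-1.7,"dz":0,"wx":0,"wy":0,"wz":0},{"dx":4.4,"dy":-1.7,"dz":0,"wx":0,"wy":0,"wz":0},{"dx":4.2,"dy":-1.7,"dz":0,"wx":0,"wy":0,"wz":0},{"dx":0,"dy":0,"dz":3,"wx":0,"wy":0,"wz":0},{"dx":0,"dy":0,"dz":3,"wx":0,"wy":0,"wz":0},{"dx":0,"dy":0,"dz":0,"wx":0,"wy":0,"wz":0}]' 0 40
python3 d.py '[.6363,-.1458,.3766]'
python3 - <<'E'
from h import *
a=eyes.snapshot("scene")[90:240,230:370,::-1];b=eyes.snapshot("top")[120:250,250:400,::-1]
cv2.imwrite("pics/p1.png",np.hstack([cv2.resize(a,(400,428),interpolation=2),cv2.resize(b,(400,428),interpolation=2)]))
E
```

```text
t: 2.48
tcp_pos: [0.6347, -0.1464, 0.4204]
tool_rot: [0.976, 0.217, -0.003, -0.002]
force: [-0.2, -0.6, 1.1]
finger_gap: 0.001
gripper_force: 0.0
delta cm in tool [0.19 0.04 4.38] tcp [ 0.6347 -0.1464  0.4204] yaw 25.024516558713696 z [-0.007  0.003 -1.   ] F [-0.2 -0.6  1.1] 0.0010284930482366225 0.0 2.475
```

View pics/p1.png

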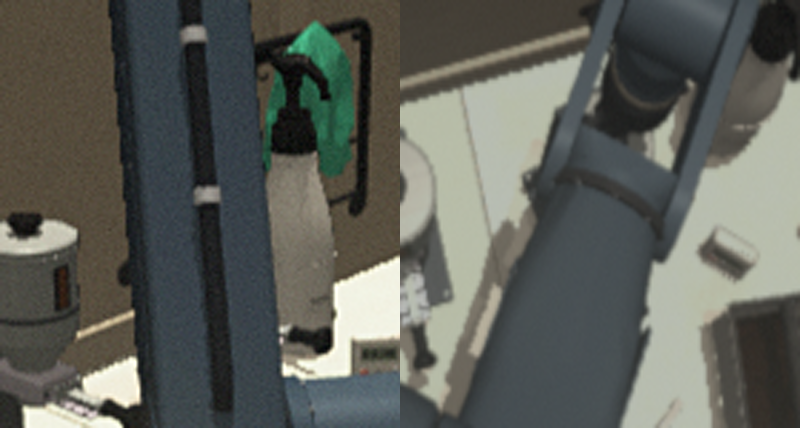

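The arm blocks both views of the lid, so I'll press by feel: contact near z 0.390, home near 0.3766.

```bash
python3 -m inch '[{"dx":0.2,"dy":0,"dz":1,"wx":0,"wy":0,"wz":0},{"dx":0,"dy":0,"dz":1,"wx":0,"wy":0,"wz":0},{"dx":0,"dy":0,"dz":0.6,"wx":0,"wy":0,"wz":0},{"dx":0,"dy":0,"dz":0.5,"wx":0,"wy":0,"wz":0},{"dx":0,"dy":0,"dz":0.5,"wx":0,"wy":0,"wz":0},{"dx":0,"dy":0,"dz":0,"wx":0,"wy":0,"wz":0}]' 
python3 -m inch '[{"dx":0,"dy":0,"dz":0.4,"wx":0,"wy":0,"wz":0},{"dx":0,"dy":0,"dz":0.3,"wx":0,"wy":0,"wz":0},{"dx":0,"dy":0,"dz":0,"wx":0,"wy":0,"wz":0}]'
```

```text
t: 3.32
tcp_pos: [0.6377, -0.1462, 0.3878]
tool_rot: [0.976, 0.216, -0.0, -0.0]
force: [0.2, -0.6, 0.3]
finger_gap: -0.003
gripper_force: 0.0
t: 3.7
tcp_pos: [0.6378, -0.1462, 0.3812]
tool_rot: [0.976, 0.217, 0.0, 0.0]
force: [-1.0, 0.2, 2.9]
finger_gap: -0.002
gripper_force: 2.0
```

```bash
python3 -m inch '[{"dx":0,"dy":0,"dz":0.3,"wx":0,"wy":0,"wz":0},{"dx":0,"dy":0,"dz":0,"wx":0,"wy":0,"wz":0}]' 
python3 -m inch '[{"dx":0,"dy":0,"dz":0.3,"wx":0,"wy":0,"wz":0},{"dx":0,"dy":0,"dz":0,"wx":0,"wy":0,"wz":0}]'
```

```text
t: 3.95
tcp_pos: [0.6378, -0.1463, 0.378]
tool_rot: [0.976, 0.216, 0.0, 0.0]
force: [0.2, 0.6, 3.8]
finger_gap: -0.001
gripper_force: 1.8
t: 4.2
tcp_pos: [0.6378, -0.1462, 0.3767]
tool_rot: [0.976, 0.217, 0.001, 0.001]
force: [-1.9, 0.2, 9.6]
finger_gap: 0.004
gripper_force: 4.8
```

```bash
python3 -m inch '[{"dx":0,"dy":0,"dz":0.3,"wx":0,"wy":0,"wz":0},{"dx":0,"dy":0,"dz":0.2,"wx":0,"wy":0,"wz":0},{"dx":0,"dy":0,"dz":0,"wx":0,"wy":0,"wz":0},{"dx":0,"dy":0,"dz":0,"wx":0,"wy":0,"wz":0}]'
```

```text
t: 4.7
tcp_pos: [0.6376, -0.1462, 0.3765]
tool_rot: [0.976, 0.217, 0.002, 0.002]
force: [-6.4, 2.7, 25.2]
finger_gap: 0.001
gripper_force: 12.6
```

The lid is on its hard stop at z 0.3765, taking 25 N. Next I'll raise and back off, and check the waist extent against the first top picture.

```bash
python3 -m inch '[{"dx":0,"dy":0,"dz":-2,"wx":0,"wy":0,"wz":0},{"dx":0,"dy":0,"dz":-5,"wx":0,"wy":0,"wz":0},{"dx":-1,"dy":0,"dz":-3,"wx":0,"wy":0,"wz":0},{"dx":-4,"dy":0,"dz":0,"wx":0,"wy":0,"wz":0},{"dx":-5,"dy":0,"dz":0,"wx":0,"wy":0,"wz":0},{"dx":-4,"dy":0,"dz":0,"wx":0,"wy":0,"wz":0},{"dx":0,"dy":0,"dz":0,"wx":0,"wy":0,"wz":0}]' 0.8 40
python3 - <<'E'
from h import *
t=cv2.imread("pics/top0.png")[180:230,305:365];f=10
im=cv2.resize(t,None,fx=f,fy=f,interpolation=2)
for yaw,col in((25,(0,255,0)),(26.5,(0,0,255))):
    x=np.array([np.cos(np.radians(yaw)),np.sin(np.radians(yaw)),0]);y=np.array([-x[1],x[0],0])
    G=np.array([.636,-.146,.124])-.128*x;print(yaw,G)
    for a in(-.012,0,.012):
        q=[tuple(int(v) for v in (proj("top",G+a*x+b*y)-[305,180]+.5)*f) for b in(-.0085,.0085)]
        cv2.line(im,*q,col,1)
cv2.imwrite("pics/w.png",im)
E
python3 d.py '[.522,-.200,.178]'
```

```text
t: 5.58
tcp_pos: [0.5087, -0.206, 0.4692]
tool_rot: [0.977, 0.215, -0.001, -0.001]
force: [0.4, 0.5, 0.4]
finger_gap: 0.794
gripper_force: 0.0
25 [ 0.5199926  -0.20009514  0.124     ]
26.5 [ 0.5214484  -0.20311332  0.124     ]
delta cm in tool [ 1.5   0.06 29.12] tcp [ 0.5087 -0.206   0.4692] yaw 24.833494620672294 z [-0.002  0.001 -1.   ] F [0.4 0.5 0.4] 0.7936667303841357 0.0 5.575
```

View pics/w.png

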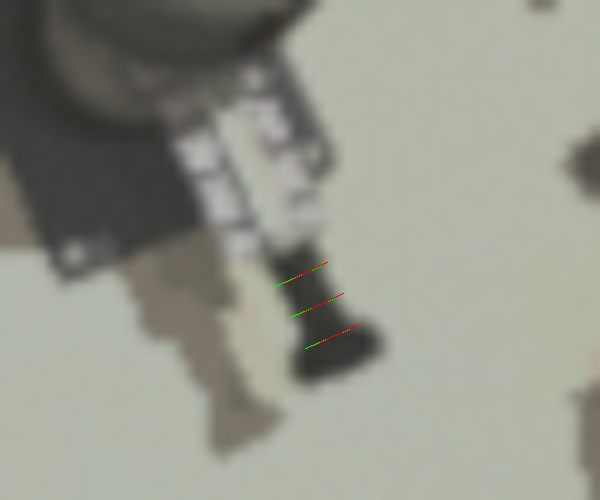

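The waist's back and front edges match the projected model to about 2 mm, laterally best for yaw 26.5°. Black carries on about 4 mm behind the waist, so I'll aim 2 mm behind its middle.

```bash
python3 -m inch '[{"dx":1.5,"dy":0.3,"dz":2,"wx":0,"wy":0,"wz":-1.2},{"dx":0,"dy":0,"dz":4,"wx":0,"wy":0,"wz":0},{"dx":0,"dy":0,"dz":5,"wx":0,"wy":0,"wz":0},{"dx":0,"dy":0,"dz":5,"wx":0,"wy":0,"wz":0},{"dx":0,"dy":0,"dz":4,"wx":0,"wy":0,"wz":0},{"dx":0,"dy":0,"dz":2,"wx":0,"wy":0,"wz":0},{"dx":0,"dy":0,"dz":0,"wx":0,"wy":0,"wz":0}]' 0.8 40
python3 d.py '[.5232,-.2022,.178]'
python3 - <<'E'
from h import *
a=eyes.snapshot("scene")[90:260,230:370,::-1];b=eyes.snapshot("top")[140:260,270:400,::-1]
cv2.imwrite("pics/p2.png",np.hstack([cv2.resize(a,(400,486),interpolation=2),cv2.resize(b,(400,486),interpolation=2)]))
E
```

```text
t: 6.45
tcp_pos: [0.5254, -0.2008, 0.2474]
tool_rot: [0.974, 0.227, -0.002, -0.002]
force: [-0.7, 0.9, -0.6]
finger_gap: 0.801
gripper_force: 0.0
delta cm in tool [-0.24  0.06  6.94] tcp [ 0.5254 -0.2008  0.2474] yaw 26.239083450720102 z [-0.004  0.003 -1.   ] F [-0.7  0.9 -0.6] 0.8014495370836408 0.0 6.45
```

View pics/p2.png

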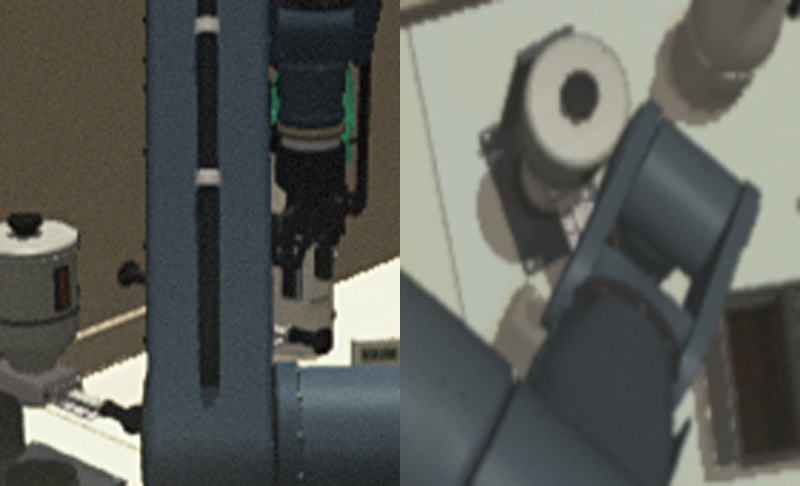

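The fingers show at scene crop (290,280) and (325,265), and the knob below them at (310,340). The top view shows the lid seated. I'll check the knob position with a projection before descending.

```bash
python3 - <<'E'
from h import *
x=np.array([.896,.444,0]);G=np.array([.5214,-.2031,.124])
f=lambda X:((proj("scene",X)-[230,90])*400/140).round()
for a in(.012,0,-.012,-.02):print(a,f(G+a*x))
from scipy.ndimage import label
t=eyes.snapshot("scene")[195:222,315:352,::-1];cv2.imwrite("pics/k.png",cv2.resize(t,None,fx=16,fy=16,interpolation=2))
print(proj("scene",G)-[315,195])
E
```

```text
0.012 [300. 334.]
0 [310. 336.]
-0.012 [319. 338.]
-0.02 [326. 340.]
[23.42123932 12.67976864]
```

View pics/k.png

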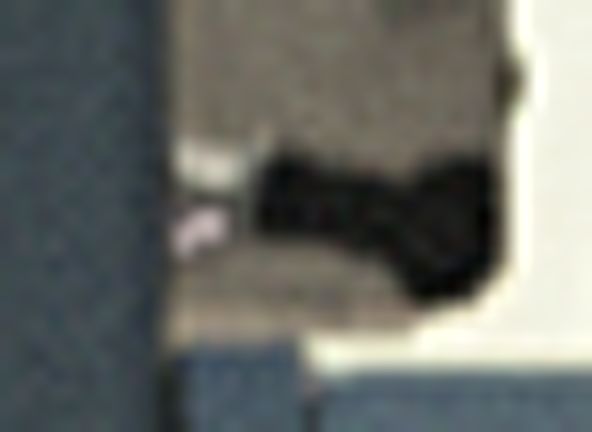

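```bash
python3 - <<'E'
from h import *
K=np.array([.636,-.146])
for n,a,b in(("rear",(333.8,204.5),(330.9,206.7)),("head",(338.3,215),(342.6,208.6))):
    X=tri(a,b);d=X[:2]-K;print(n,X,np.hypot(*d),np.degrees(np.arctan2(-d[1],-d[0])))
yaw=np.radians(26.5);x=np.array([np.cos(yaw),np.sin(yaw),0]);y=np.array([-x[1],x[0],0]);z=np.array([0,0,1])
G=np.array([.636,-.146,.124])-.128*x
th=np.linspace(0,6.28,40)
for nm,a,r in(("collar",.017,.0085),("waistrear",.012,.0085),("headback",-.012,.0165),("headfront",-.022,.0165)):
    for c,off,f in(("top",(305,180),10),("scene",(315,195),16)):
        q=np.array([(proj(c,G+a*x+r*(np.cos(t)*y+np.sin(t)*z))-off+.5)*f for t in th])
        print(nm,c,"u",q[:,0].min().round(),q[:,0].max().round(),"v",q[:,1].min().round(),q[:,1].max().round())
E
```

```text
rear [ 0.54218016 -0.19075035  0.12305877] 0.10394592511307796 25.500289495418873
head [ 0.50405631 -0.20759021  0.12591835] 0.14561075136365256 25.022771081246503
collar top u 277.0 322.0 v 249.0 271.0
collar scene u 287.0 327.0 v 153.0 236.0
waistrear top u 284.0 328.0 v 262.0 284.0
waistrear scene u 309.0 349.0 v 157.0 241.0
headback top u 294.0 380.0 v 314.0 356.0
headback scene u 398.0 474.0 v 141.0 304.0
headfront top u 306.0 393.0 v 340.0 382.0
headfront scene u 443.0 519.0 v 151.0 314.0
```

The modelled head back edge matches both views, and there is about 10 mm of black neck behind the waist, so the plan to grip slightly behind the middle holds. Descending and gripping.

```bash
python3 -m inch '[{"dx":-0.2,"dy":0,"dz":2,"wx":0,"wy":0,"wz":0},{"dx":0,"dy":0,"dz":2,"wx":0,"wy":0,"wz":0},{"dx":0,"dy":0,"dz":2,"wx":0,"wy":0,"wz":0},{"dx":0,"dy":0,"dz":0.9,"wx":0,"wy":0,"wz":0},{"dx":0,"dy":0,"dz":0,"wx":0,"wy":0,"wz":0}]' 
python3 d.py '[.5241,-.2018,.178]'
```

```text
t: 7.22
tcp_pos: [0.5241, -0.2028, 0.1813]
tool_rot: [0.974, 0.227, 0.0, 0.0]
force: [-0.6, -0.7, 0.3]
finger_gap: 0.801
gripper_force: 0.0
delta cm in tool [ 0.04 -0.09  0.33] tcp [ 0.5241 -0.2028  0.1813] yaw 26.202808077736936 z [ 0.001 -0.    -1.   ] F [-0.6 -0.7  0.3] 0.8013462457481887 0.0 7.225
```

```bash
python3 -m inch '[{"dx":0,"dy":0,"dz":0.2,"wx":0,"wy":0,"wz":0},{"dx":0,"dy":0,"dz":0,"wx":0,"wy":0,"wz":0},{"dx":0,"dy":0,"dz":0,"wx":0,"wy":0,"wz":0},{"dx":0,"dy":0,"dz":0,"wx":0,"wy":0,"wz":0},{"dx":0,"dy":0,"dz":0,"wx":0,"wy":0,"wz":0},{"dx":0,"dy":0,"dz":0,"wx":0,"wy":0,"wz":0}]' 0 60
python3 d.py '[.5241,-.2018,.178]'
```

```text
t: 7.98
tcp_pos: [0.5243, -0.2012, 0.1794]
tool_rot: [0.974, 0.225, 0.001, -0.001]
force: [1.4, 6.0, 2.6]
finger_gap: 0.179
gripper_force: 82.6
delta cm in tool [-0.05  0.05  0.14] tcp [ 0.5243 -0.2012  0.1794] yaw 26.054415396163357 z [ 0.002  0.003 -1.   ] F [1.4 6.  2.6] 0.17877112831742814 82.60594488296192 7.975
```

The gap of about 15–17 mm means it is on the waist. Pulling now.

```bash
python3 -m inch '[{"dx":-1,"dy":0,"dz":0,"wx":0,"wy":0,"wz":0},{"dx":-1,"dy":0,"dz":0,"wx":0,"wy":0,"wz":0},{"dx":-1,"dy":0,"dz":0,"wx":0,"wy":0,"wz":0},{"dx":-1,"dy":0,"dz":0,"wx":0,"wy":0,"wz":0},{"dx":0,"dy":0,"dz":0,"wx":0,"wy":0,"wz":0},{"dx":0,"dy":0,"dz":0,"wx":0,"wy":0,"wz":0}]' 
python3 d.py '[.5243,-.2012,.1794]'
python3 - <<'E'
from h import *
a=eyes.snapshot("scene")[140:240,300:370,::-1];b=eyes.snapshot("top")[150:240,290:360,::-1]
cv2.imwrite("pics/p3.png",np.hstack([cv2.resize(a,(400,571),interpolation=2),cv2.resize(b,(400,571),interpolation=2)]))
E
```

```text
t: 8.72
tcp_pos: [0.4894, -0.2174, 0.1794]
tool_rot: [0.974, 0.225, 0.003, -0.002]
force: [7.5, 10.7, 2.0]
finger_gap: 0.177
gripper_force: 83.5
delta cm in tool [3.85 0.07 0.02] tcp [ 0.4894 -0.2174  0.1794] yaw 25.95799854555484 z [ 0.004  0.005 -1.   ] F [ 7.5 10.7  2. ] 0.17670415648413265 83.51377340497947 8.725
```

View pics/p3.png

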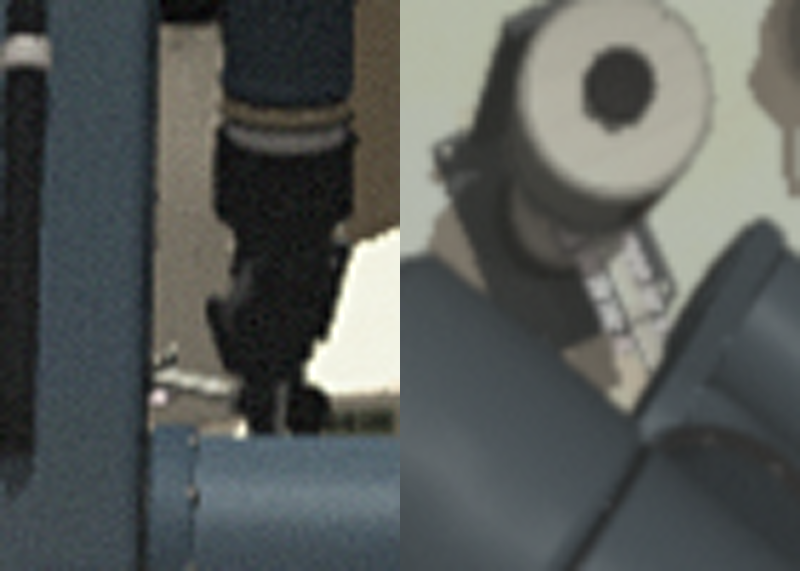

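The head's right edge moved about 12 px in the scene view, which is roughly 40 mm. The TCP moved 38.5 mm with the gap steady, so there was no slip. One small trim of 1.5 mm, then a settle.

```bash
python3 -m inch '[{"dx":-0.15,"dy":0,"dz":0,"wx":0,"wy":0,"wz":0},{"dx":0,"dy":0,"dz":0,"wx":0,"wy":0,"wz":0},{"dx":0,"dy":0,"dz":0,"wx":0,"wy":0,"wz":0},{"dx":0,"dy":0,"dz":0,"wx":0,"wy":0,"wz":0},{"dx":0,"dy":0,"dz":0,"wx":0,"wy":0,"wz":0},{"dx":0,"dy":0,"dz":0,"wx":0,"wy":0,"wz":0},{"dx":0,"dy":0,"dz":0,"wx":0,"wy":0,"wz":0}]' 
python3 d.py '[.5243,-.2012,.1794]'
python3 -c "
from station import workorder
print(workorder.sign_off())"
```

```text
t: 9.7
tcp_pos: [0.4884, -0.2178, 0.1794]
tool_rot: [0.974, 0.225, 0.003, -0.002]
force: [9.0, 11.8, 1.3]
finger_gap: 0.178
gripper_force: 83.6
delta cm in tool [3.96 0.08 0.03] tcp [ 0.4884 -0.2178  0.1794] yaw 25.9598064885169 z [ 0.004  0.005 -1.   ] F [ 9.  11.8  1.3] 0.17827998439567413 83.5901008788278 9.7
the job is handed in; nothing more can be done
None
```

I pressed the lid of the right-hand silo (the one with the pitcher) down to its hard stop, then pulled its slide about 40 mm to the second line, where the gripper still holds it; the job is handed in at 9.7 s, but sign-off gave no verdict.

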